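# Load the gear and latch the test stand's guard

## Task

Put the two-step gear on the test stand's arbor, small step up, fully down on its shoulder, and let go of it. Then slide the clear guard shut over it by pushing on its upright back plate until the latch clicks and holds it shut by itself, pushing gently and no further than the click so that the guard is not rammed. Leave everything else on the bench where it is.

Things in the scene. Friction and masses are not known exactly. Their poses are not given: they have to be found in the camera images.
- stand: Fixed gear test stand: grey base 200 (x) x 360 (y) x 20 mm high, origin mid-underside on the table. Its +y is the way the guard slides shut. At the +y end a blue control box, 140 mm wide, 90 mm high, its near face at y = 140 mm. A steel catch bracket with spring bolt and rubber buffer stands outside the guard's +x wall (x 63 to 102 mm, y 8 to 104 mm, up to 118 mm above the table).
- arbor_top (a point): Tip of the stand's upright steel arbor: a post 15 mm in diameter, its last 10 mm tapered to 6 mm; tip 86 mm above the table, at (0, 60 mm) in the stand's frame. The 40 mm wide shoulder on which the gear's underside rests is 56 mm below this tip. Axes as the stand's.
- gear_center (a point): Loose steel two-step gear, 0.3 to 0.65 kg: toothed disc 64 mm across, 16 mm thick, below; toothed step 40 mm across, 30 mm high, on top; 20 mm bore right through. This point: on its axis, half-way up, 23 mm above its underside; z is its axis. It starts flat on the table, step up, and is taken by the step. Seated, this point is 53 mm above the table.
- guard_lead (a point): Middle of the leading (+y) top edge of the guard, a clear hood on rails: 120 mm wide, 135 mm long, roof 105 mm above the table, open below and at this end, so that it passes over the seated gear. Guard open, this edge is 70 mm short of the arbor. A return spring pushes it open with about 4.5 N all the way: it runs back open unless caught.
- guard (a joint): Guard travel in m: 0.150 open (start), less as it shuts. The catch is set differently each time and clicks somewhere from 0.005 to 0.044: feel for it. The push is about 6 N, rises to 9 to 14 N while a pin lifts the bolt (15 to 7 mm before the click), eases, and 2 mm past the click it meets a stiff buffer (12 N per mm). Caught, the guard stays when let go. Over 25 N is ramming.
- push_face (a point): On the outer (-y) side of the guard's upright aluminium push plate, its back end: mid-width, 120 mm above the table. The plate is 120 mm wide (stand x), 6 mm thick, from the base to 140 mm above the table, 35 mm above the roof. Axes as the stand's; push on this face along +y. With the guard open the base reaches 32 mm behind it, bare but for the rails' low end stops.
- bearing: Bystander: loose steel bearing ring, 52 mm across, 15 mm high; origin at the centre of its underside.
- pinion: Bystander: loose single gear, 46 mm across, 20 mm high, with no step; origin under its centre.
- spanner: Bystander: steel spanner lying on the table; origin at its middle.
- screwdriver: Bystander: screwdriver lying on the table; origin at its middle.
- oil_bottle: Bystander: white oil bottle, 60 mm across, 160 mm high; origin at the centre of its underside.
- grease_tin: Bystander: bare metal tin, 72 mm across, 70 mm high; origin at the centre of its underside.
- cup: Bystander: white mug, 70 mm across, 80 mm high; origin at the centre of its underside.
Not all that is in view belongs to the job. What is shaped like the part that bears gear_center but blue, orange or yellow is not meant.

How it is judged:
On the way, in this order (a step that is already met when the one before it is completed fails the run):
1. the gear sits fully down on the arbor, let go of, with the guard still open (horizontal distance between gear_center and arbor_top below 0.006 m and height (world z) of gear_center below 0.058 m and angle between gear_center's own z axis and vertical below 0.12 rad and contact force between the fingers and gear below 0.2 N and value of joint guard above 0.1 m), for 0.2 s.
2. the guard is pushed shut over the gear and stays shut by its latch, untouched (value of joint guard below 0.048 m and contact force between guard and the arm below 0.1 N and contact force between guard and the fingers below 0.1 N), for 0.3 s.
At the end, for the whole second after the job is handed in: The gear is on the arbor (axis within 6 mm, centre under 58 mm above the table, upright within 0.12 rad) and at rest, and the guard stays shut by its latch (travel under 0.048) with nothing touching it (horizontal distance between gear_center and arbor_top below 0.006 m and height (world z) of gear_center below 0.058 m and angle between gear_center's own z axis and vertical below 0.12 rad and value of joint guard below 0.048 m and velocity of joint guard between -0.01 and 0.01 m/s and linear speed of gear below 0.02 m/s).
It fails at once if the guard is rammed: pushed with more than 25 N (contact force between guard and the fingers above 25 N or contact force between guard and the arm above 25 N).
It fails at once if one of the other things on the bench is moved by more than 30 mm (distance of any of bearing, pinion, spanner, screwdriver, oil_bottle, grease_tin, cup from where it was at the start of the episode above 0.03 m).
It also fails if it takes over 64 s, if anything falls off the work surface, if the arm or the gripper's body presses on something with over 40 N, if the wrist force passes 120 N, or if a joint passes its speed limit or range.

## Robot

A 6-joint arm with a two-finger parallel gripper is mounted at the origin on the work surface. World frame = base frame: x ahead of the robot, y to its left, z up, the work surface at z = 0. Lengths are in m, angles in rad, forces in N, time in s.
With the tool pointing down it reaches from about 0.4 to 0.825 m from the base axis. Payload 7 kg.
Tool frame: the origin (TCP) lies between the finger pads; the fingertips stand 14 mm ahead of it and the grasp point (between the pads) lies 5 mm behind it (tip_extent is the distance from the TCP to the fingertips, in m); z points along the fingers, y is the line along which they close (so a half turn about z gives the same grasp; the last joint's range is limited). The gripper opens to 85 mm and grips with 20 to 120 N. Pads are 22 mm wide; open, the fingers measure 114 mm over their backs; the gripper's body (76 mm by 85 mm) begins 54 mm behind the grasp point. The pads swing forward as they close: fully open they stand 13 mm farther back than shut.
Start: joints at [-0.832, 0.359, 0.012, 0, -1.224, -0.288], TCP at [0.294, -0.608, 0.245] pointing down, gripper open.
Joint ranges: [-3.07, 3.07], [-1.43, 2.12], [-1.02, 1.25], [-3.03, 1.67], [-3.05, -0], [-3.03, 3.03]. Speed limits (rad/s): [2.39, 2.39, 3.01, 3.14, 3.14, 3.14].

## Interface

Orientations are given as a rotation vector (axis times angle).
In Python, from bench import * gives the robot as it stands.
- The arm moves only by the shell command python3 -m creep 'ROWS' [FORCE]. ROWS is JSON, a list of rows, each an object of numbers: "tx", "ty", "tz": the shift along the tool's x, y, z in m; "yaw": the turn about the tool's z in degrees; "hand": the finger opening in m, from 0 to 0.0854. In form: [{"tx": .., "ty": .., "tz": .., "yaw": .., "hand": ..}, ...]. A call has 1 to 12 rows; each row shifts and turns the commanded pose from where the row before left it, along the tool's axes as they then stand; what a row does not reach is not made up. A row lasts 1/12 s, in which the tool goes at most 41.7 mm and 7.16 degrees, less where a joint would pass 70% of its speed; a pose out of reach is approached as far as the arm can. A call with a gripper value outside its range is refused whole. The fingers move at their own pace and stop on an object; FORCE is the grip in N (left out, the last holds). Time passes only in rows, so rows that do not move let the fingers close. It gives the time, the measured TCP pose, the force, the opening and the grip force at its end, in the units of the state.
- state(): the state, without advancing time (a new reading comes with each control period).
- camera(name): name is "scene" or "side" or "wrist"; returns the picture (384x512x3 uint8, red, green, blue); there is no depth.
- camera_model(name): a dict with "fx", "fy", "cx", "cy" (pixels), "rvec" (rotation vector, rad) and "tvec" (3), from world to camera coordinates, as OpenCV has them. Camera axes: x right, y down, z forward; pixel columns grow to the right and rows downward; lengths in m; the calibration is good to about 2 mm. The wrist camera is an equidistant fisheye: a pixel r from the principal point sees the ray r / f radians off the axis. A picture is of the moment at which its call begins: read the wrist's pose just before it. camera_model takes no time and is no camera call; for the wrist camera it gives the pose at the moment of the call.
- sign_off(): hands the job in; it is judged then, once.
The state is a dict: "clock": time; "qpos": joint angles; "dq": joint speeds; "joint_torque": joint torques, N m; "tcp_pos": TCP position; "orientation": TCP orientation; "contact_force": force on the tool from outside, world axes, zero at the start; "ft_torque": the same for the moment, N m; "width": finger opening in m; "finger_force": force on a finger pad.
Only numpy, scipy, OpenCV 4.12 (cv2) and the standard library are available. Lean on these libraries where they do the work, as an engineer would, in place of code of your own. Each camera call takes 0.05 s, during which the arm holds its last target. There are 200 camera calls.

## Working session

There is one attempt and no reset: what is moved stays moved. The work goes in short steps, Python scripts to look and compute and a shell command to move; the robot and the scene stay as the last step left them, time stands still between calls to the robot, and variables do not carry over. Pictures are saved under pics/ and viewed, at most 10 in all, crops included, and the job is handed in when it is done.

```bash
mkdir -p pics; ls; python3 - <<'E'
from bench import *
import cv2,numpy as np
s=state();print(s)
a=[]
for n in("scene","side","wrist"):
    m=camera_model(n);im=camera(n);print(n,m);cv2.imwrite(f"pics/{n}0.png",im[:,:,::-1])
E
```

```text
pics
{'clock': 0.0, 'qpos': array([-8.31900282e-01,  3.59378165e-01,  1.10605396e-02, -3.64185302e-04,
       -1.22412128e+00, -2.88083436e-01]), 'dq': array([ 0.00119484, -0.00027516, -0.0006448 , -0.00017176,  0.00086867,
       -0.00117166]), 'joint_torque': array([-6.46051285e-05, -5.83323669e+01,  2.93416160e+01,  6.93623722e+00,
       -6.05487425e-03, -3.36330345e-05]), 'tcp_pos': array([ 0.29386072, -0.60715557,  0.24436752]), 'orientation': array([ 7.01849765e-01, -3.06166778e+00, -2.51121096e-03]), 'contact_force': array([ 0.12891333,  0.59604554, -0.41984442]), 'ft_torque': array([ 0.0225691 , -0.02477163,  0.04174958]), 'finger_force': 0.0, 'width': 0.0853515980689159}
scene {'fx': 348.23185672059645, 'fy': 348.23185672059645, 'cx': 256.46642023542324, 'cy': 194.99782502166525, 'rvec': array([ 2.35359674,  0.78744334, -0.28798213]), 'tvec': array([-0.41749828, -0.22014445,  1.394481  ])}
side {'fx': 463.93170740515797, 'fy': 463.93170740515797, 'cx': 255.6188271612707, 'cy': 191.628598548786, 'rvec': array([ 0.95504767, -2.2693954 ,  1.29205279]), 'tvec': array([0.39161511, 0.33446769, 1.30643192])}
wrist {'fx': 297.3186396354542, 'fy': 297.3186396354542, 'cx': 252.97049403282477, 'cy': 186.83619744404754, 'rvec': array([-1.56028864, -2.48869913, -0.41810906]), 'tvec': array([ 0.67413524, -0.04186636,  0.38093317])}
```

View pics/scene0.png

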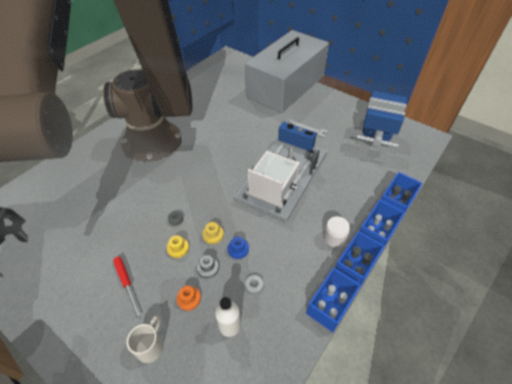

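View pics/side0.png

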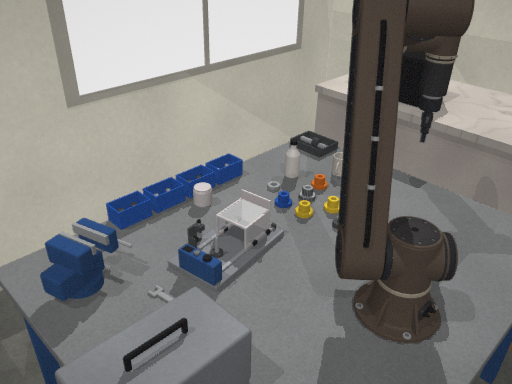

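View pics/wrist0.png

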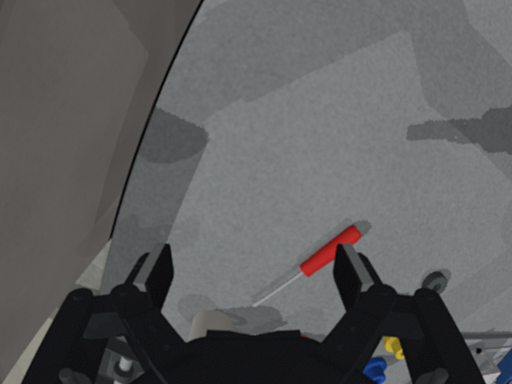

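Scene view: the steel stepped gear is at about (207,265), with yellow, blue and orange decoys around it. The stand with its guard is at about (280,180), blue box at (297,133). Side view: gear at (308,192), stand at (230,235). I'll enlarge both.

```bash
cat > h.py <<'E'
import cv2,numpy as np
from scipy.spatial.transform import Rotation as R
from bench import *
def ray(m,uv):
    x=(uv[0]-m["cx"])/m["fx"];y=(uv[1]-m["cy"])/m["fy"]
    d=np.array([x,y,1.])
    r=R.from_rotvec(m["rvec"]).as_matrix();return -r.T@m["tvec"],r.T@d
def wray(m,uv):
    p=np.array([uv[0]-m["cx"],uv[1]-m["cy"]])/m["fx"];t=np.hypot(*p)
    d=np.r_[p/max(t,1e-9)*np.sin(t),np.cos(t)]
    r=R.from_rotvec(m["rvec"]).as_matrix();return -r.T@m["tvec"],r.T@d
def onz(cd,z): c,d=cd;return c+d*(z-c[2])/d[2]
def tri(a,b):
    A=np.c_[a[1],-b[1]];t=np.linalg.lstsq(A,b[0]-a[0],rcond=None)[0]
    p=a[0]+t[0]*a[1];q=b[0]+t[1]*b[1];return (p+q)/2,np.linalg.norm(p-q)
def proj(m,P):
    c=R.from_rotvec(m["rvec"]).apply(np.atleast_2d(P))+m["tvec"]
    return np.c_[m["fx"]*c[:,0]/c[:,2]+m["cx"],m["fy"]*c[:,1]/c[:,2]+m["cy"]]
E
python3 - <<'E'
import cv2,numpy as np
a=cv2.imread("pics/scene0.png")[115:305,160:330];b=cv2.imread("pics/side0.png")[165:290,165:335]
k=lambda i:cv2.resize(i,None,fx=4.7,fy=4.7,interpolation=cv2.INTER_CUBIC)
cv2.imwrite("pics/c1.png",cv2.resize(a[:125],None,fx=4.7,fy=4.7,interpolation=cv2.INTER_CUBIC));cv2.imwrite("pics/c2.png",k(b))
g=cv2.resize(a[130:170,30:70],None,fx=5,fy=5,interpolation=cv2.INTER_CUBIC)
c=cv2.imread("pics/c1.png");c[-200:,-200:]=g;cv2.imwrite("pics/c1.png",c);print(c.shape)
E
```

```text
(588, 799, 3)
```

View pics/c1.png

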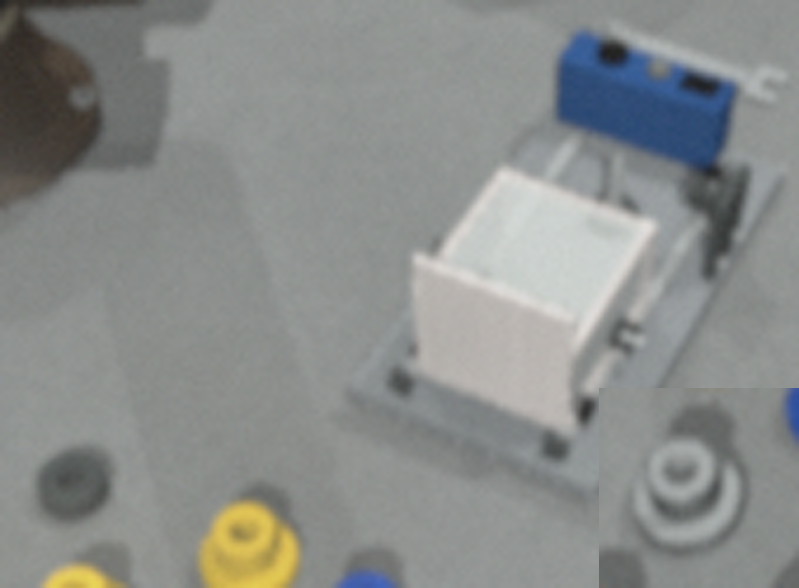

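View pics/c2.png

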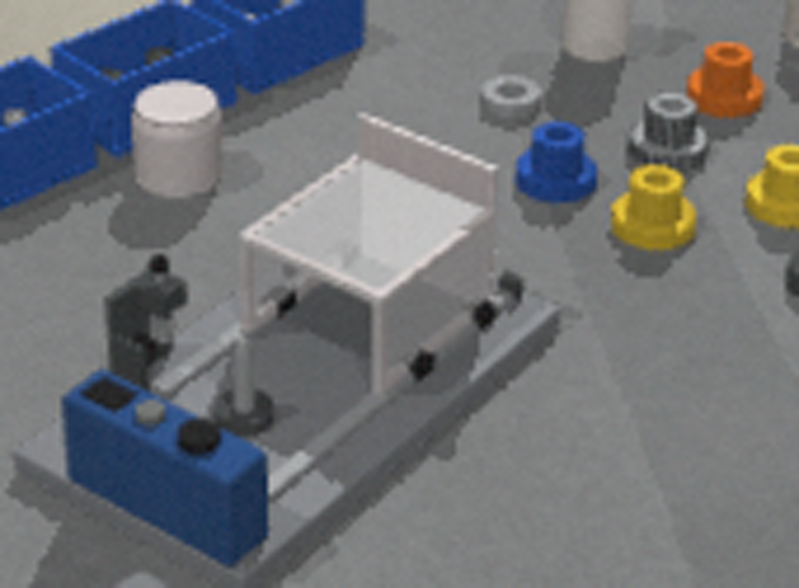

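Side crop: guard leading top corners at (243,236) and (378,295), plate top corners at (362,115) and (495,167), arbor tip at (243,331), base corners at (15,455), (560,310) and (235,575), gear bore at (671,103). Scene crop: plate top corners at (418,255) and (578,325), base corner at (350,385). The inset shows the gear bore at (682,468).

```bash
python3 - <<'E'
from h import *
S=camera_model("scene");D=camera_model("side")
s=lambda X,Y:ray(S,(160+X/4.7,115+Y/4.7)); d=lambda X,Y:ray(D,(165+X/4.7,165+Y/4.7))
g1=ray(S,(206.6,261));g2=d(671,103)
print("gear",onz(g1,.046),onz(g2,.046),tri(g1,g2))
print("tip",onz(d(243,331),.086))
L,Rr=onz(d(243,236),.105),onz(d(378,295),.105)
print("lead",L,Rr,np.linalg.norm(L-Rr))
for n,f,z in(("plate s",[s(418,255),s(578,325)],.14),("plate d",[d(495,167),d(362,115)],.14),("base d",[d(560,310),d(235,568),d(15,452)],.02),("base s",[s(350,385),s(785,170)],.02)):
    P=[onz(q,z) for q in f];print(n,np.round(P,4),[np.linalg.norm(P[i+1]-P[i]) for i in range(len(P)-1)], [np.degrees(np.arctan2(*(P[i+1]-P[i])[1::-1])) for i in range(len(P)-1)])
print("box",onz(d(66,397),.09),onz(d(235,475),.09),onz(d(268,455),.09))
E
```

```text
gear [ 0.56088846 -0.28598271  0.046     ] [ 0.55835846 -0.28841098  0.046     ] (array([ 0.55947066, -0.28702994,  0.04595906]), np.float64(0.0034744500698927995))
tip [0.52151688 0.20650333 0.086     ]
lead [0.58490957 0.15098492 0.105     ] [0.47047989 0.1315519  0.105     ] 0.11606805182855565
plate s [[0.4926 0.0032 0.14  ]
 [0.6135 0.0162 0.14  ]] [np.float64(0.12166472712215697)] [np.float64(6.13828767769635)]
plate d [[ 4.897e-01 -3.000e-04  1.400e-01]
 [ 6.045e-01  1.890e-02  1.400e-01]] [np.float64(0.11643082201983468)] [np.float64(9.48971587034449)]
base d [[ 0.4509 -0.0345  0.02  ]
 [ 0.4081  0.3133  0.02  ]
 [ 0.5921  0.3456  0.02  ]] [np.float64(0.3504761085009567), np.float64(0.18681467802907736)] [np.float64(97.01230015852367), np.float64(9.962743090306516)]
base s [[ 0.4606 -0.0401  0.02  ]
 [ 0.6001  0.342   0.02  ]] [np.float64(0.40681574226177936)] [np.float64(69.93801966388071)]
box [0.54138773 0.3365941  0.09      ] [0.41088987 0.30864146 0.09      ] [0.41115918 0.2818837  0.09      ]
```

```bash
python3 - <<'E'
from h import *
S=camera_model("scene")
g=np.array([.5595,-.287])
for n,uv,z in (("y1",(213,229),.046),("y2",(177,242),.046),("blue",(237.5,242),.046),("orange",(188,293),.046),("bearing",(254,283),.015),("bottle top",(226,303),.15),("pinion",(176,216),.02)):
    p=onz(ray(S,uv),z)[:2];v=p-g;print(n,p,np.linalg.norm(v),np.degrees(np.arctan2(v[1],v[0])))
s=state();r=R.from_rotvec(s["orientation"]).as_matrix();print(r)
E
```

```text
y1 [ 0.50247904 -0.19265953] 0.11023390827319464 121.14946541607627
y2 [ 0.44723704 -0.29209387] 0.11237846525864238 -177.40201620455431
blue [ 0.59191262 -0.18345704] 0.1084975657253154 72.61802804346193
orange [ 0.58587442 -0.38780412] 0.10419731102835264 -75.33778751924898
bearing [ 0.70167489 -0.24658109] 0.1478086161303975 15.869924030800286
bottle top [ 0.71901864 -0.37449087] 0.1819363846822502 -28.743357717404468
pinion [ 0.35880054 -0.21583836] 0.21294189706967837 160.47711243893653
[[-9.00121902e-01 -4.35637491e-01 -7.32756949e-04]
 [-4.35638071e-01  9.00121243e-01  1.10440083e-03]
 [ 1.78451688e-04  1.31331220e-03 -9.99999122e-01]]
```

```bash
python3 -m creep '[{"tx":-0.0315,"ty":0.0144,"hand":0.085},{"tx":-0.0315,"ty":0.0144},{"tx":-0.0315,"ty":0.0144},{"tx":-0.0315,"ty":0.0144},{"tx":-0.0315,"ty":0.0144},{"tx":-0.0315,"ty":0.0144},{"tx":-0.0315,"ty":0.0144},{"tx":-0.0315,"ty":0.0144},{"tx":-0.0315,"ty":0.0144},{"tx":-0.0315,"ty":0.0144},{"tx":-0.0315,"ty":0.0144},{"tx":-0.0315,"ty":0.0144}]'
python3 -m creep '[{"yaw":-7},{"yaw":-7},{"yaw":-7},{"yaw":-7},{"yaw":-7},{"yaw":-7},{"yaw":-7},{"yaw":-7},{"yaw":-7},{"yaw":-7},{"yaw":-2},{"yaw":0}]'
python3 - <<'E'
from h import *
s=state();print(s["qpos"],R.from_rotvec(s["orientation"]).as_matrix())
m=camera_model("wrist");im=camera("wrist");cv2.imwrite("pics/w1.png",im[:,:,::-1])
c=R.from_rotvec(m["rvec"]).apply([.5595,-.287,.046])+m["tvec"];t=np.arctan2(np.hypot(c[0],c[1]),c[2]);print(m["cx"]+m["fx"]*t*c[0]/np.hypot(*c[:2]),m["cy"]+m["fx"]*t*c[1]/np.hypot(*c[:2]))
E
```

```text
[-8.31892904e-01  3.59253228e-01  1.12847105e-02 -2.14914474e-04
 -1.22413769e+00 -2.88083354e-01] [[-9.00121902e-01 -4.35637491e-01 -7.32756949e-04]
 [-4.35638071e-01  9.00121243e-01  1.10440083e-03]
 [ 1.78451688e-04  1.31331220e-03 -9.99999122e-01]]
346.39950404164796 366.56414775083437schema error: expected keys tx, ty, tz, yaw, hand
schema error: expected keys tx, ty, tz, yaw, hand
```

View pics/w1.png

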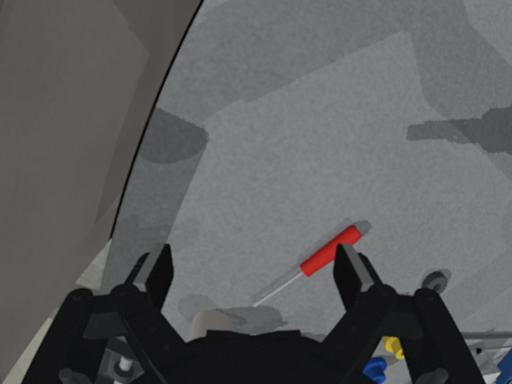

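The picture is unchanged because the moves were refused: every row needs all five keys.

```bash
python3 -m creep '[{"tx":-0.0315,"ty":0.0144,"tz":0,"yaw":0,"hand":0.085},{"tx":-0.0315,"ty":0.0144,"tz":0,"yaw":0,"hand":0.085},{"tx":-0.0315,"ty":0.0144,"tz":0,"yaw":0,"hand":0.085},{"tx":-0.0315,"ty":0.0144,"tz":0,"yaw":0,"hand":0.085},{"tx":-0.0315,"ty":0.0144,"tz":0,"yaw":0,"hand":0.085},{"tx":-0.0315,"ty":0.0144,"tz":0,"yaw":0,"hand":0.085},{"tx":-0.0315,"ty":0.0144,"tz":0,"yaw":0,"hand":0.085},{"tx":-0.0315,"ty":0.0144,"tz":0,"yaw":0,"hand":0.085},{"tx":-0.0315,"ty":0.0144,"tz":0,"yaw":0,"hand":0.085},{"tx":-0.0315,"ty":0.0144,"tz":0,"yaw":0,"hand":0.085},{"tx":-0.0315,"ty":0.0144,"tz":0,"yaw":0,"hand":0.085},{"tx":-0.0315,"ty":0.0144,"tz":0,"yaw":0,"hand":0.085}]'
python3 -m creep '[{"tx":0,"ty":0,"tz":0,"yaw":-7,"hand":0.085},{"tx":0,"ty":0,"tz":0,"yaw":-7,"hand":0.085},{"tx":0,"ty":0,"tz":0,"yaw":-7,"hand":0.085},{"tx":0,"ty":0,"tz":0,"yaw":-7,"hand":0.085},{"tx":0,"ty":0,"tz":0,"yaw":-7,"hand":0.085},{"tx":0,"ty":0,"tz":0,"yaw":-7,"hand":0.085},{"tx":0,"ty":0,"tz":0,"yaw":-7,"hand":0.085},{"tx":0,"ty":0,"tz":0,"yaw":-7,"hand":0.085},{"tx":0,"ty":0,"tz":0,"yaw":-7,"hand":0.085},{"tx":0,"ty":0,"tz":0,"yaw":-7,"hand":0.085},{"tx":0,"ty":0,"tz":0,"yaw":-2,"hand":0.085},{"tx":0,"ty":0,"tz":0,"yaw":0,"hand":0.085}]'
python3 - <<'E'
from h import *
s=state();print(s["qpos"],R.from_rotvec(s["orientation"]).as_matrix())
m=camera_model("wrist");im=camera("wrist");cv2.imwrite("pics/w1.png",im[:,:,::-1])
c=R.from_rotvec(m["rvec"]).apply([.5595,-.287,.046])+m["tvec"];t=np.arctan2(np.hypot(c[0],c[1]),c[2]);print(m["cx"]+m["fx"]*t*c[0]/np.hypot(*c[:2]),m["cy"]+m["fx"]*t*c[1]/np.hypot(*c[:2]))
E
```

```text
clock: 1.2
tcp_pos: [0.5598, -0.2857, 0.2453]
orientation: [0.702, -3.062, -0.0]
contact_force: [1.2, -0.2, -0.3]
width: 0.0852
finger_force: 0.0
clock: 2.2
tcp_pos: [0.5589, -0.2873, 0.2451]
orientation: [2.369, -2.063, -0.001]
contact_force: [-0.0, 0.0, 0.6]
width: 0.0847
finger_force: 0.0
[-1.64669087e-01  2.83130750e-01 -9.70158821e-02 -9.91762478e-05
 -1.19100469e+00  3.02962204e-01] [[ 1.37816264e-01 -9.90457755e-01 -3.35094715e-04]
 [-9.90457793e-01 -1.37816320e-01  1.49056175e-04]
 [-1.93815365e-04  3.11354806e-04 -9.99999933e-01]]
252.05440577768672 162.97966619896243
```

View pics/w1.png

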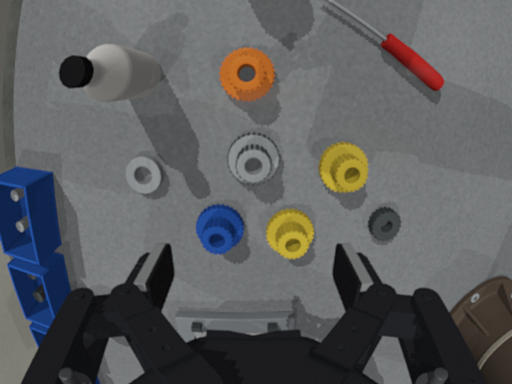

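Wrist view: the grey stepped gear is at about (254,163) with its bore at about (254,166), close to the predicted (252,163).

```bash
python3 - <<'E'
from h import *
im=cv2.imread("pics/w1.png");g=cv2.cvtColor(im,cv2.COLOR_BGR2GRAY)[125:190,222:288]
m=camera_model("wrist")
c=cv2.HoughCircles(cv2.resize(g,None,fx=6,fy=6,interpolation=cv2.INTER_CUBIC),cv2.HOUGH_GRADIENT,1,12,param1=80,param2=20,minRadius=35,maxRadius=180)
for x,y,r in c[0][:8]:
    u=(222+(x+.5)/6-.5,125+(y+.5)/6-.5);print(u,r/6,[onz(wray(m,u),z)[:2] for z in(.016,.046)])
for z in (.016,.046): print(np.linalg.norm(onz(wray(m,(254,165)),z)-onz(wray(m,(264,165)),z))/10)
E
```

```text
Traceback (most recent call last):
TypeError: 'NoneType' object is not subscriptable
```

```bash
python3 - <<'E'
from h import *
im=cv2.imread("pics/w1.png");g=cv2.cvtColor(im,cv2.COLOR_BGR2GRAY)[125:190,222:288]
m=camera_model("wrist")
G=cv2.GaussianBlur(cv2.resize(g,None,fx=6,fy=6,interpolation=cv2.INTER_CUBIC),(0,0),4)
for z in (.016,.046): print(np.linalg.norm(onz(wray(m,(254,165)),z)-onz(wray(m,(264,165)),z))/10)
for p in(20,12,8):
  for lo,hi in((40,75),(75,115),(120,180)):
    c=cv2.HoughCircles(G,cv2.HOUGH_GRADIENT,1,300,param1=50,param2=p,minRadius=lo,maxRadius=hi)
    if c is None: continue
    x,y,r=c[0][0];u=(222+(x+.5)/6-.5,125+(y+.5)/6-.5);print(p,np.round(u,1),r/6,[onz(wray(m,u),z)[:2].round(4) for z in(.016,.046)])
E
```

```text
0.001243393714416209
0.0011390524426748857
12 [253.  166.7] 8.983334 [array([ 0.5568, -0.2748]), array([ 0.5579, -0.2829])]
12 [252.5 163.5] 15.166667 [array([ 0.5579, -0.2788]), array([ 0.5589, -0.2865])]
8 [246.7 158.8] 10.683333 [array([ 0.5659, -0.2837]), array([ 0.5662, -0.291 ])]
8 [253.2 164.5] 16.216667 [array([ 0.5569, -0.2776]), array([ 0.558 , -0.2854])]
8 [248.7 168.7] 22.233332 [array([ 0.5618, -0.2715]), array([ 0.5625, -0.2798])]
```

```bash
python3 -m creep '[{"tx":-0.0015,"ty":0,"tz":0.025,"yaw":0,"hand":0.07},{"tx":0,"ty":0,"tz":0.03,"yaw":0,"hand":0.07},{"tx":0,"ty":0,"tz":0.03,"yaw":0,"hand":0.07},{"tx":0,"ty":0,"tz":0.03,"yaw":0,"hand":0.07},{"tx":0,"ty":0,"tz":0.03,"yaw":0,"hand":0.07},{"tx":0,"ty":0,"tz":0.025,"yaw":0,"hand":0.07},{"tx":0,"ty":0,"tz":0.02,"yaw":0,"hand":0.07},{"tx":0,"ty":0,"tz":0.01,"yaw":0,"hand":0.07},{"tx":0,"ty":0,"tz":0.007,"yaw":0,"hand":0.07},{"tx":0,"ty":0,"tz":0.004,"yaw":0,"hand":0.07},{"tx":0,"ty":0,"tz":0,"yaw":0,"hand":0.07},{"tx":0,"ty":0,"tz":0,"yaw":0,"hand":0.07}]' 60
python3 -m creep '[{"tx":0,"ty":0,"tz":0,"yaw":0,"hand":0.03},{"tx":0,"ty":0,"tz":0,"yaw":0,"hand":0.03},{"tx":0,"ty":0,"tz":0,"yaw":0,"hand":0.03},{"tx":0,"ty":0,"tz":0,"yaw":0,"hand":0.03},{"tx":0,"ty":0,"tz":0,"yaw":0,"hand":0.03},{"tx":0,"ty":0,"tz":0,"yaw":0,"hand":0.03},{"tx":0,"ty":0,"tz":0,"yaw":0,"hand":0.03},{"tx":0,"ty":0,"tz":0,"yaw":0,"hand":0.03},{"tx":0,"ty":0,"tz":0,"yaw":0,"hand":0.03}]' 60
```

```text
clock: 3.25
tcp_pos: [0.5595, -0.286, 0.0353]
orientation: [-2.367, 2.064, -0.002]
contact_force: [0.7, -0.1, 1.0]
width: 0.0698
finger_force: 0.0
clock: 4.0
tcp_pos: [0.5595, -0.286, 0.0357]
orientation: [-2.368, 2.064, -0.003]
contact_force: [-0.1, 1.3, 5.5]
width: 0.0379
finger_force: 60.3
```

```bash
python3 -m creep '[{"tx":0,"ty":0,"tz":-0.01,"yaw":0,"hand":0.03},{"tx":0,"ty":0,"tz":-0.02,"yaw":0,"hand":0.03},{"tx":0,"ty":0,"tz":-0.025,"yaw":0,"hand":0.03},{"tx":0,"ty":0,"tz":-0.025,"yaw":0,"hand":0.03},{"tx":0,"ty":0,"tz":-0.025,"yaw":0,"hand":0.03},{"tx":0,"ty":0,"tz":-0.025,"yaw":0,"hand":0.03},{"tx":0,"ty":0,"tz":-0.025,"yaw":0,"hand":0.03},{"tx":0,"ty":0,"tz":-0.025,"yaw":0,"hand":0.03},{"tx":0,"ty":0,"tz":-0.015,"yaw":0,"hand":0.03},{"tx":0,"ty":0,"tz":0,"yaw":0,"hand":0.03},{"tx":0,"ty":0,"tz":0,"yaw":0,"hand":0.03}]'
python3 - <<'E'
from h import *
s=state();print(s["contact_force"],s["width"])
im=camera("wrist");cv2.imwrite("pics/w2.png",im[:,:,::-1])
im2=camera("side");cv2.imwrite("pics/side2.png",im2[:,:,::-1])
E
```

```text
clock: 4.92
tcp_pos: [0.5587, -0.2856, 0.23]
orientation: [-2.367, 2.064, -0.002]
contact_force: [-0.1, 0.0, -4.1]
width: 0.0376
finger_force: 61.0
[-0.14409573  0.04279149 -4.08276232] 0.037597492673296005
```

```bash
python3 -m creep '[{"tx":-0.015,"ty":-0.0016,"tz":0,"yaw":0,"hand":0.03},{"tx":-0.025,"ty":-0.0016,"tz":0,"yaw":0,"hand":0.03},{"tx":-0.03,"ty":-0.0016,"tz":0,"yaw":0,"hand":0.03},{"tx":-0.03,"ty":-0.0016,"tz":0,"yaw":0,"hand":0.03},{"tx":-0.03,"ty":-0.0016,"tz":0,"yaw":0,"hand":0.03},{"tx":-0.03,"ty":-0.0016,"tz":0,"yaw":0,"hand":0.03},{"tx":-0.03,"ty":-0.0016,"tz":0,"yaw":0,"hand":0.03},{"tx":-0.03,"ty":-0.0016,"tz":0,"yaw":0,"hand":0.03},{"tx":-0.03,"ty":-0.0016,"tz":0,"yaw":0,"hand":0.03},{"tx":-0.03,"ty":-0.0016,"tz":0,"yaw":0,"hand":0.03},{"tx":-0.03,"ty":-0.0016,"tz":0,"yaw":0,"hand":0.03},{"tx":-0.03,"ty":-0.0016,"tz":0,"yaw":0,"hand":0.03}]'
python3 -m creep '[{"tx":-0.03,"ty":-0.0016,"tz":0,"yaw":0,"hand":0.03},{"tx":-0.03,"ty":-0.0016,"tz":0,"yaw":0,"hand":0.03},{"tx":-0.03,"ty":-0.0016,"tz":0,"yaw":0,"hand":0.03},{"tx":-0.03,"ty":-0.0016,"tz":0,"yaw":0,"hand":0.03},{"tx":-0.02,"ty":-0.003,"tz":0,"yaw":0,"hand":0.03},{"tx":-0.013,"ty":-0.003,"tz":0,"yaw":0,"hand":0.03},{"tx":0,"ty":0,"tz":0,"yaw":0,"hand":0.03},{"tx":0,"ty":0,"tz":0,"yaw":0,"hand":0.03},{"tx":0,"ty":0,"tz":0,"yaw":0,"hand":0.03}]'
python3 - <<'E'
from h import *
s=state();print(R.from_rotvec(s["orientation"]).as_matrix())
m=camera_model("wrist");im=camera("wrist");cv2.imwrite("pics/w3.png",im[:,:,::-1]);import pickle;pickle.dump(m,open("m3.pkl","wb"))
o=cv2.resize(im[:,:,::-1],(800,600),interpolation=cv2.INTER_CUBIC);cv2.imwrite("pics/w3b.png",o)
im2=camera("side");cv2.imwrite("pics/side3.png",im2[:,:,::-1])
im2=camera("scene");cv2.imwrite("pics/scene3.png",im2[:,:,::-1])
E
```

```text
clock: 6.02
tcp_pos: [0.5302, 0.0551, 0.2279]
orientation: [2.366, -2.063, -0.002]
contact_force: [0.6, -0.9, -4.0]
width: 0.0381
finger_force: 61.0
clock: 6.77
tcp_pos: [0.5225, 0.2062, 0.2285]
orientation: [2.366, -2.064, -0.001]
contact_force: [0.0, -0.6, -3.4]
width: 0.0379
finger_force: 60.9
[[ 1.36073193e-01 -9.90697769e-01 -1.41982077e-03]
 [-9.90698360e-01 -1.36071664e-01 -1.12323957e-03]
 [ 9.19593560e-04  1.55945691e-03 -9.99998361e-01]]
```

View pics/w3b.png

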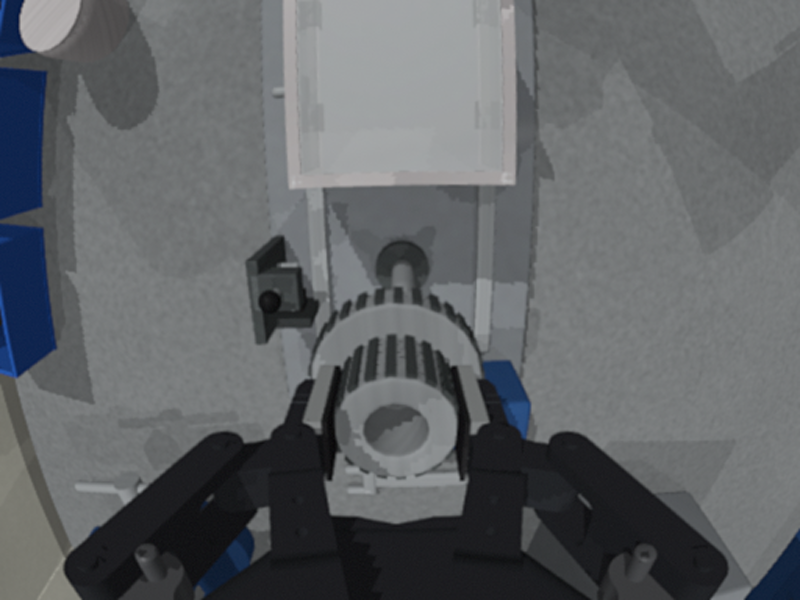

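Enlarged wrist view: gear gripped upright, step-top bore centre at about (396,426). Below it the shoulder disc spans x 376 to 429 with its top at y≈241. Guard leading corners are at (291,187) and (515,185).

```bash
python3 - <<'E'
from h import *
import pickle;m=pickle.load(open("m3.pkl","rb"))
w=lambda X,Y,z:onz(wray(m,(X/1.5625,Y/1.5625)),z)[:2]
L,Rr=w(291,187,.105),w(515,185,.105);v=L-Rr
print("lead",L,Rr,np.linalg.norm(v),"yaw",np.degrees(np.arctan2(v[1],v[0])))
yaw=np.arctan2(v[1],v[0]);print("arbor via lead",(L+Rr)/2+.07*np.array([-np.sin(yaw),np.cos(yaw)]))
a,b=w(376,264,.03),w(429,264,.03);print("shoulder",a,b,np.linalg.norm(a-b),(a+b)/2, "top",w(402,241,.03))
print("plinth left/right edges", [w(x,y,.02) for x,y in((262,100),(535,100),(520,355))])
for X,Y in((396,426),(397.5,420)): print("gear held",w(X,Y,.2388))
print("gear ring",w(336,420,.2388),w(459,420,.2388),w(397,478,.2388))
E
```

```text
lead [0.58666121 0.15609572] [0.46460866 0.13786468] 0.12340663331907006 yaw 8.49548054808372
arbor via lead [0.51529374 0.21621213]
shoulder [0.53484126 0.21478582] [0.49645843 0.20949572] 0.03874567334930374 [0.51564984 0.21214077] top [0.51844195 0.19516855]
plinth left/right edges [array([0.6333846 , 0.10485203]), array([0.43678586, 0.07735977]), array([0.4071507, 0.2785119])]
gear held [0.52192299 0.20639364]
gear held [0.52178154 0.20407091]
gear ring [0.54048502 0.20688465] [0.50296383 0.20180683] [0.51860305 0.2279395 ]
```

```bash
python3 - <<'E'
from h import *
D=camera_model("side");S=camera_model("scene")
d=lambda X,Y:ray(D,(165+X/4.7,165+Y/4.7))
print("side shoulder",onz(d(243,408),.03),onz(d(213,408),.03),onz(d(273,408),.03))
P=np.array([[.516,.214,.03],[.516,.214,.086]])
print((proj(D,P)-165)*4.7,(proj(S,P)-[160,115])*4.7)
i=cv2.imread("pics/side3.png");j=cv2.imread("pics/side0.png");a=np.hstack([cv2.resize(q[200:265,190:250],(400,433),interpolation=cv2.INTER_CUBIC) for q in(j,i)])
cv2.imwrite("pics/c3.png",a)
E
```

```text
side shoulder [0.51403181 0.21467443 0.03      ] [0.52789195 0.22926061 0.03      ] [0.50015918 0.20007509 0.03      ]
[[241.83836849 406.23308611]
 [239.88131381 339.31076332]] [[610.53247491 207.27666374]
 [615.57924413 154.61216815]]
```

View pics/c3.png

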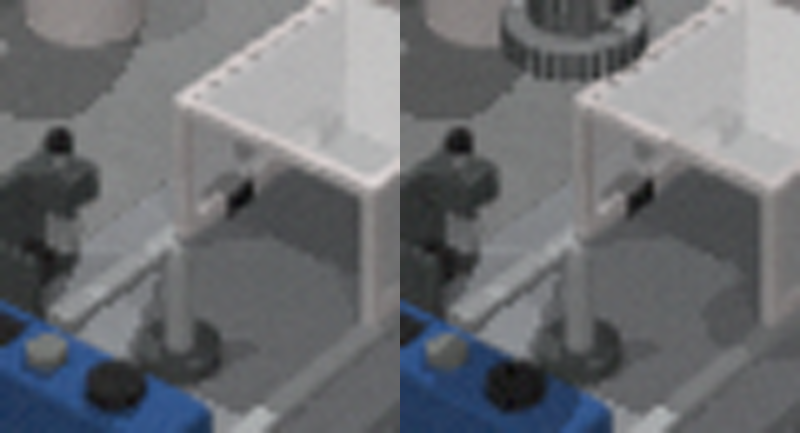

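The side view confirms it: shoulder at (0.514, 0.2147), so I take the arbor at (0.5155, 0.2145).

```bash
python3 -m creep '[{"tx":-0.0091,"ty":0.0053,"tz":0.01,"yaw":0,"hand":0.03},{"tx":0,"ty":0,"tz":0.02,"yaw":0,"hand":0.03},{"tx":0,"ty":0,"tz":0.025,"yaw":0,"hand":0.03},{"tx":0,"ty":0,"tz":0.02,"yaw":0,"hand":0.03},{"tx":0,"ty":0,"tz":0.015,"yaw":0,"hand":0.03},{"tx":0,"ty":0,"tz":0.01,"yaw":0,"hand":0.03},{"tx":0,"ty":0,"tz":0.003,"yaw":0,"hand":0.03},{"tx":0,"ty":0,"tz":0,"yaw":0,"hand":0.03},{"tx":0,"ty":0,"tz":0,"yaw":0,"hand":0.03},{"tx":0,"ty":0,"tz":0,"yaw":0,"hand":0.03}]'
python3 - <<'E'
from h import *
cv2.imwrite("pics/side4.png",camera("side")[:,:,::-1]);cv2.imwrite("pics/scene4.png",camera("scene")[:,:,::-1])
E
```

```text
clock: 7.75
tcp_pos: [0.5171, 0.2156, 0.1274]
orientation: [-2.367, 2.063, -0.001]
contact_force: [-0.0, 0.3, -2.9]
width: 0.0381
finger_force: 60.9
```

```bash
python3 -m creep '[{"tx":0.0008,"ty":0.0011,"tz":0.002,"yaw":0,"hand":0.03},{"tx":0,"ty":0,"tz":0.003,"yaw":0,"hand":0.03},{"tx":0,"ty":0,"tz":0.003,"yaw":0,"hand":0.03},{"tx":0,"ty":0,"tz":0.003,"yaw":0,"hand":0.03},{"tx":0,"ty":0,"tz":0,"yaw":0,"hand":0.03},{"tx":0,"ty":0,"tz":0,"yaw":0,"hand":0.03}]'
```

```text
clock: 8.35
tcp_pos: [0.5154, 0.2141, 0.1149]
orientation: [2.367, -2.064, -0.0]
contact_force: [-0.7, 0.1, -3.5]
width: 0.0378
finger_force: 60.9
```

```bash
python3 -m creep '[{"tx":0,"ty":0,"tz":0.004,"yaw":0,"hand":0.03},{"tx":0,"ty":0,"tz":0.004,"yaw":0,"hand":0.03},{"tx":0,"ty":0,"tz":0.004,"yaw":0,"hand":0.03},{"tx":0,"ty":0,"tz":0,"yaw":0,"hand":0.03},{"tx":0,"ty":0,"tz":0,"yaw":0,"hand":0.03}]'
```

```text
clock: 8.77
tcp_pos: [0.5153, 0.2141, 0.1029]
orientation: [2.367, -2.064, -0.0]
contact_force: [-0.5, -0.1, -3.1]
width: 0.0381
finger_force: 60.9
```

```bash
python3 -m creep '[{"tx":0,"ty":0,"tz":0.005,"yaw":0,"hand":0.03},{"tx":0,"ty":0,"tz":0.005,"yaw":0,"hand":0.03},{"tx":0,"ty":0,"tz":0.005,"yaw":0,"hand":0.03},{"tx":0,"ty":0,"tz":0.005,"yaw":0,"hand":0.03},{"tx":0,"ty":0,"tz":0.005,"yaw":0,"hand":0.03},{"tx":0,"ty":0,"tz":0.005,"yaw":0,"hand":0.03},{"tx":0,"ty":0,"tz":0,"yaw":0,"hand":0.03},{"tx":0,"ty":0,"tz":0,"yaw":0,"hand":0.03}]'
```

```text
clock: 9.43
tcp_pos: [0.5154, 0.2141, 0.0729]
orientation: [2.367, -2.064, -0.0]
contact_force: [0.4, -0.1, -3.0]
width: 0.0377
finger_force: 60.9
```

```bash
python3 -m creep '[{"tx":0,"ty":0,"tz":0.002,"yaw":0,"hand":0.03},{"tx":0,"ty":0,"tz":0.002,"yaw":0,"hand":0.03},{"tx":0,"ty":0,"tz":0.002,"yaw":0,"hand":0.03},{"tx":0,"ty":0,"tz":0.0006,"yaw":0,"hand":0.03},{"tx":0,"ty":0,"tz":0,"yaw":0,"hand":0.03},{"tx":0,"ty":0,"tz":0,"yaw":0,"hand":0.03}]'
```

```text
clock: 9.93
tcp_pos: [0.5155, 0.2142, 0.0667]
orientation: [-2.368, 2.065, -0.0]
contact_force: [-0.7, -0.1, -3.2]
width: 0.038
finger_force: 60.9
```

```bash
python3 -m creep '[{"tx":0,"ty":0,"tz":0.0008,"yaw":0,"hand":0.03},{"tx":0,"ty":0,"tz":0,"yaw":0,"hand":0.03},{"tx":0,"ty":0,"tz":0,"yaw":0,"hand":0.058},{"tx":0,"ty":0,"tz":0,"yaw":0,"hand":0.058},{"tx":0,"ty":0,"tz":0,"yaw":0,"hand":0.058},{"tx":0,"ty":0,"tz":0,"yaw":0,"hand":0.058},{"tx":0,"ty":0,"tz":0,"yaw":0,"hand":0.058},{"tx":0,"ty":0,"tz":0,"yaw":0,"hand":0.058},{"tx":0,"ty":0,"tz":0,"yaw":0,"hand":0.058}]'
```

```text
clock: 10.68
tcp_pos: [0.5155, 0.2142, 0.066]
orientation: [-2.368, 2.065, -0.0]
contact_force: [0.5, -0.4, -0.3]
width: 0.0577
finger_force: 0.0
```

```bash
python3 -m creep '[{"tx":0,"ty":0,"tz":-0.005,"yaw":0,"hand":0.058},{"tx":0,"ty":0,"tz":-0.015,"yaw":0,"hand":0.058},{"tx":0,"ty":0,"tz":-0.02,"yaw":0,"hand":0.058},{"tx":0,"ty":0,"tz":-0.025,"yaw":0,"hand":0.058},{"tx":0,"ty":0,"tz":-0.025,"yaw":0,"hand":0.058},{"tx":0,"ty":0,"tz":-0.025,"yaw":0,"hand":0.058},{"tx":0,"ty":0,"tz":-0.025,"yaw":0,"hand":0.058},{"tx":0,"ty":0,"tz":-0.02,"yaw":0,"hand":0.058},{"tx":0,"ty":0,"tz":0,"yaw":0,"hand":0.058},{"tx":0,"ty":0,"tz":0,"yaw":0,"hand":0.058}]' 
python3 - <<'E'
from h import *
import pickle
m=camera_model("wrist");im=camera("wrist");pickle.dump(m,open("m5.pkl","wb"));cv2.imwrite("pics/w5.png",im[:,:,::-1])
i=camera("side");a=cv2.resize(im[60:290,130:390,::-1],(520,460));b=cv2.resize(i[190:290,190:255,::-1],(280,431),interpolation=cv2.INTER_CUBIC)
b=np.vstack([b,np.zeros((29,280,3),np.uint8)]);cv2.imwrite("pics/c5.png",np.hstack([a,b]))
E
```

```text
clock: 11.52
tcp_pos: [0.5159, 0.2146, 0.2276]
orientation: [-2.365, 2.062, -0.001]
contact_force: [0.8, -0.1, -0.6]
width: 0.0581
finger_force: 0.0
```

View pics/c5.png

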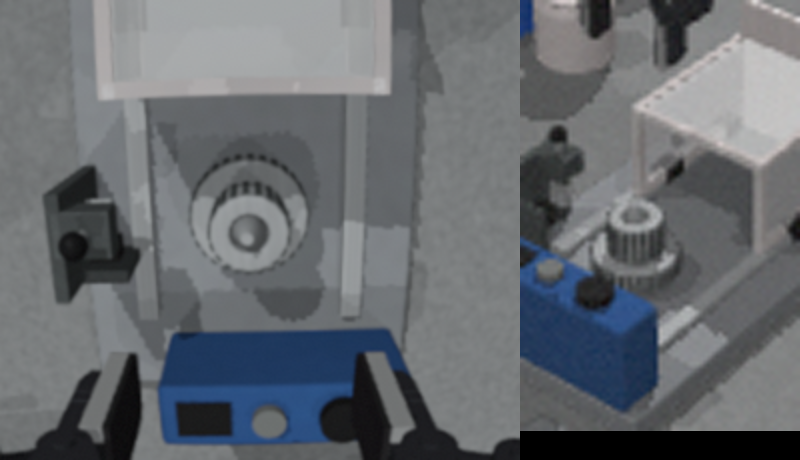

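The picture shows the gear seated flat and let go on the arbor at (248,235), with the guard still open above it. Next I go behind the push plate with closed fingers.

```bash
python3 -m creep '[{"tx":0.015,"ty":0,"tz":0,"yaw":0,"hand":0},{"tx":0.025,"ty":0,"tz":0,"yaw":0,"hand":0},{"tx":0.03,"ty":0,"tz":0,"yaw":0,"hand":0},{"tx":0.03,"ty":0,"tz":0,"yaw":0,"hand":0},{"tx":0.03,"ty":0,"tz":0,"yaw":0,"hand":0},{"tx":0.03,"ty":0,"tz":0,"yaw":0,"hand":0},{"tx":0.03,"ty":0,"tz":0,"yaw":0,"hand":0},{"tx":0.03,"ty":0,"tz":0,"yaw":0,"hand":0},{"tx":0.02,"ty":0,"tz":0,"yaw":0,"hand":0},{"tx":0.015,"ty":0,"tz":0,"yaw":0,"hand":0},{"tx":0,"ty":0,"tz":0,"yaw":0,"hand":0},{"tx":0,"ty":0,"tz":0,"yaw":0,"hand":0}]' 
python3 -m creep '[{"tx":0,"ty":0,"tz":0.02,"yaw":0,"hand":0},{"tx":0,"ty":0,"tz":0.02,"yaw":0,"hand":0},{"tx":0,"ty":0,"tz":0.02,"yaw":0,"hand":0},{"tx":0,"ty":0,"tz":0.02,"yaw":0,"hand":0},{"tx":0,"ty":0,"tz":0.015,"yaw":0,"hand":0},{"tx":0,"ty":0,"tz":0.008,"yaw":0,"hand":0},{"tx":0,"ty":0,"tz":0,"yaw":0,"hand":0},{"tx":0,"ty":0,"tz":0,"yaw":0,"hand":0}]' 
```

```text
clock: 12.62
tcp_pos: [0.5496, -0.0396, 0.2248]
orientation: [2.365, -2.066, -0.002]
contact_force: [-0.8, 1.0, -0.2]
width: -0.0001
finger_force: 0.0
clock: 13.28
tcp_pos: [0.5502, -0.0381, 0.1229]
orientation: [2.368, -2.063, -0.0]
contact_force: [1.3, -0.4, 0.3]
width: -0.0
finger_force: 0.0
```

```bash
python3 -m creep '[{"tx":-0.006,"ty":0,"tz":0,"yaw":0,"hand":0},{"tx":-0.006,"ty":0,"tz":0,"yaw":0,"hand":0},{"tx":-0.006,"ty":0,"tz":0,"yaw":0,"hand":0},{"tx":-0.004,"ty":0,"tz":0,"yaw":0,"hand":0},{"tx":-0.002,"ty":0,"tz":0,"yaw":0,"hand":0},{"tx":-0.002,"ty":0,"tz":0,"yaw":0,"hand":0},{"tx":-0.002,"ty":0,"tz":0,"yaw":0,"hand":0},{"tx":-0.002,"ty":0,"tz":0,"yaw":0,"hand":0},{"tx":0,"ty":0,"tz":0,"yaw":0,"hand":0}]' 
python3 -m creep '[{"tx":-0.002,"ty":0,"tz":0,"yaw":0,"hand":0},{"tx":-0.002,"ty":0,"tz":0,"yaw":0,"hand":0},{"tx":-0.002,"ty":0,"tz":0,"yaw":0,"hand":0},{"tx":-0.002,"ty":0,"tz":0,"yaw":0,"hand":0},{"tx":0,"ty":0,"tz":0,"yaw":0,"hand":0}]'
```

```text
clock: 14.03
tcp_pos: [0.5461, -0.0085, 0.1229]
orientation: [-2.368, 2.065, 0.0]
contact_force: [-0.7, 0.6, -0.3]
width: -0.0001
finger_force: 0.0
clock: 14.45
tcp_pos: [0.545, -0.0008, 0.1229]
orientation: [2.368, -2.064, 0.0]
contact_force: [1.5, -3.1, -1.7]
width: -0.0001
finger_force: 1.5
```

```bash
python3 -m creep '[{"tx":-0.002,"ty":0,"tz":0,"yaw":0,"hand":0},{"tx":-0.003,"ty":0,"tz":0,"yaw":0,"hand":0},{"tx":-0.003,"ty":0,"tz":0,"yaw":0,"hand":0},{"tx":-0.003,"ty":0,"tz":0,"yaw":0,"hand":0},{"tx":-0.003,"ty":0,"tz":0,"yaw":0,"hand":0},{"tx":-0.003,"ty":0,"tz":0,"yaw":0,"hand":0},{"tx":-0.003,"ty":0,"tz":0,"yaw":0,"hand":0}]' 
python3 -m creep '[{"tx":-0.003,"ty":0,"tz":0,"yaw":0,"hand":0},{"tx":-0.004,"ty":0,"tz":0,"yaw":0,"hand":0},{"tx":-0.004,"ty":0,"tz":0,"yaw":0,"hand":0},{"tx":-0.004,"ty":0,"tz":0,"yaw":0,"hand":0},{"tx":-0.004,"ty":0,"tz":0,"yaw":0,"hand":0},{"tx":-0.004,"ty":0,"tz":0,"yaw":0,"hand":0},{"tx":-0.004,"ty":0,"tz":0,"yaw":0,"hand":0},{"tx":-0.004,"ty":0,"tz":0,"yaw":0,"hand":0},{"tx":-0.004,"ty":0,"tz":0,"yaw":0,"hand":0},{"tx":-0.003,"ty":0,"tz":0,"yaw":0,"hand":0},{"tx":-0.002,"ty":0,"tz":0,"yaw":0,"hand":0}]'
```

```text
clock: 15.03
tcp_pos: [0.542, 0.0182, 0.1229]
orientation: [2.367, -2.064, 0.0]
contact_force: [1.2, -5.4, 0.8]
width: -0.0
finger_force: 2.9
clock: 15.95
tcp_pos: [0.5359, 0.0576, 0.1229]
orientation: [2.366, -2.063, -0.0]
contact_force: [-2.1, -6.4, 2.3]
width: -0.0004
finger_force: 3.0
```

```bash
python3 -m creep '[{"tx":-0.003,"ty":0,"tz":0,"yaw":0,"hand":0},{"tx":-0.003,"ty":0,"tz":0,"yaw":0,"hand":0},{"tx":-0.003,"ty":0,"tz":0,"yaw":0,"hand":0},{"tx":-0.003,"ty":0,"tz":0,"yaw":0,"hand":0},{"tx":-0.003,"ty":0,"tz":0,"yaw":0,"hand":0},{"tx":-0.003,"ty":0,"tz":0,"yaw":0,"hand":0},{"tx":-0.003,"ty":0,"tz":0,"yaw":0,"hand":0},{"tx":-0.002,"ty":0,"tz":0,"yaw":0,"hand":0},{"tx":0,"ty":0,"tz":0,"yaw":0,"hand":0}]' 
for i in 1 2 3; do python3 -m creep '[{"tx":-0.001,"ty":0,"tz":0,"yaw":0,"hand":0},{"tx":-0.001,"ty":0,"tz":0,"yaw":0,"hand":0}]' | sed -n '2p;4p'; done
```

```text
clock: 16.7
tcp_pos: [0.5326, 0.0805, 0.1227]
orientation: [2.366, -2.063, -0.001]
contact_force: [-1.9, -4.5, 1.7]
width: 0.0003
finger_force: 2.1
tcp_pos: [0.5323, 0.0821, 0.1227]
contact_force: [-1.8, -6.6, 2.5]
tcp_pos: [0.5321, 0.084, 0.1227]
contact_force: [-1.4, -5.2, 2.4]
tcp_pos: [0.5318, 0.086, 0.1227]
contact_force: [-2.3, -6.3, 2.9]
```

```bash
for i in 1 2 3 4; do python3 -m creep '[{"tx":-0.001,"ty":0,"tz":0,"yaw":0,"hand":0},{"tx":-0.001,"ty":0,"tz":0,"yaw":0,"hand":0}]' | sed -n '2p;4p'; done
```

```text
tcp_pos: [0.5314, 0.0879, 0.1227]
contact_force: [-2.3, -6.5, 2.9]
tcp_pos: [0.5312, 0.0899, 0.1227]
contact_force: [-2.1, -6.1, 2.7]
tcp_pos: [0.5309, 0.0919, 0.1227]
contact_force: [-2.4, -6.0, 2.3]
tcp_pos: [0.5305, 0.0938, 0.1227]
contact_force: [-2.2, -7.4, 3.5]
```

```bash
for i in 1 2; do python3 -m creep '[{"tx":-0.001,"ty":0,"tz":0,"yaw":0,"hand":0},{"tx":-0.001,"ty":0,"tz":0,"yaw":0,"hand":0}]' | sed -n '2p;4p'; done
```

```text
tcp_pos: [0.5303, 0.0958, 0.1227]
contact_force: [-2.4, -6.6, 3.1]
tcp_pos: [0.53, 0.0978, 0.1227]
contact_force: [-2.2, -6.4, 2.8]
```

```bash
for i in 1 2 3 4; do python3 -m creep '[{"tx":-0.001,"ty":0,"tz":0,"yaw":0,"hand":0},{"tx":-0.001,"ty":0,"tz":0,"yaw":0,"hand":0}]' | sed -n '2p;4p'; done
```

```text
tcp_pos: [0.5297, 0.0997, 0.1227]
contact_force: [-2.1, -6.8, 2.5]
tcp_pos: [0.5294, 0.1017, 0.1226]
contact_force: [-2.7, -6.3, 2.4]
tcp_pos: [0.5291, 0.1037, 0.1226]
contact_force: [-2.5, -6.9, 3.1]
tcp_pos: [0.5288, 0.1056, 0.1226]
contact_force: [-2.0, -7.2, 2.7]
```

```bash
for i in 1 2 3 4; do python3 -m creep '[{"tx":-0.001,"ty":0,"tz":0,"yaw":0,"hand":0},{"tx":-0.001,"ty":0,"tz":0,"yaw":0,"hand":0}]' | sed -n '2p;4p'; done
```

```text
tcp_pos: [0.5285, 0.1076, 0.1226]
contact_force: [-2.1, -6.9, 3.0]
tcp_pos: [0.5282, 0.1096, 0.1226]
contact_force: [-2.1, -7.6, 3.3]
tcp_pos: [0.528, 0.1115, 0.1226]
contact_force: [-1.9, -8.0, 3.1]
tcp_pos: [0.5277, 0.1135, 0.1226]
contact_force: [-2.0, -7.1, 2.4]
```

```bash
for i in 1 2 3; do python3 -m creep '[{"tx":-0.001,"ty":0,"tz":0,"yaw":0,"hand":0},{"tx":-0.001,"ty":0,"tz":0,"yaw":0,"hand":0}]' | sed -n '2p;4p'; done
```

```text
tcp_pos: [0.5274, 0.1155, 0.1226]
contact_force: [-2.7, -6.4, 2.7]
tcp_pos: [0.5271, 0.117, 0.1226]
contact_force: [-1.6, -10.6, 2.3]
tcp_pos: [0.5269, 0.1187, 0.1226]
contact_force: [-0.1, -11.0, 3.0]
```

```bash
for i in 1 2 3; do python3 -m creep '[{"tx":-0.001,"ty":0,"tz":0,"yaw":0,"hand":0},{"tx":-0.001,"ty":0,"tz":0,"yaw":0,"hand":0}]' | sed -n '2p;4p'; done
```

```text
tcp_pos: [0.5266, 0.1205, 0.1226]
contact_force: [-0.4, -10.1, 2.9]
tcp_pos: [0.5262, 0.1227, 0.1226]
contact_force: [-2.2, -8.2, 3.2]
tcp_pos: [0.5259, 0.1251, 0.1226]
contact_force: [-2.9, -7.1, 4.3]
```

```bash
for i in 1 2 3 4; do python3 -m creep '[{"tx":-0.0005,"ty":0,"tz":0,"yaw":0,"hand":0},{"tx":-0.0005,"ty":0,"tz":0,"yaw":0,"hand":0}]' | sed -n '2p;4p'; done
```

```text
tcp_pos: [0.5258, 0.1262, 0.1225]
contact_force: [-2.6, -6.8, 2.4]
tcp_pos: [0.5258, 0.1275, 0.1225]
contact_force: [-1.8, -5.2, 2.4]
tcp_pos: [0.5263, 0.1293, 0.1226]
contact_force: [-1.5, -0.6, -0.7]
tcp_pos: [0.5268, 0.1306, 0.1228]
contact_force: [0.7, -6.2, 0.1]
```

```bash
for i in 1 2; do python3 -m creep '[{"tx":-0.0005,"ty":0,"tz":0,"yaw":0,"hand":0},{"tx":0,"ty":0,"tz":0,"yaw":0,"hand":0}]' | sed -n '2p;4p'; done
```

```text
tcp_pos: [0.5267, 0.131, 0.1228]
contact_force: [1.1, -6.2, -0.4]
tcp_pos: [0.5267, 0.1314, 0.1228]
contact_force: [0.7, -5.8, -0.1]
```

```bash
for i in 1 2; do python3 -m creep '[{"tx":-0.0005,"ty":0,"tz":0,"yaw":0,"hand":0},{"tx":0,"ty":0,"tz":0,"yaw":0,"hand":0}]' | sed -n '2p;4p'; done
```

```text
tcp_pos: [0.5266, 0.1319, 0.1228]
contact_force: [0.5, -5.6, 0.1]
tcp_pos: [0.5265, 0.1324, 0.1228]
contact_force: [0.7, -5.7, -0.3]
```

```bash
for i in 1 2; do python3 -m creep '[{"tx":-0.0005,"ty":0,"tz":0,"yaw":0,"hand":0},{"tx":0,"ty":0,"tz":0,"yaw":0,"hand":0}]' | sed -n '2p;4p'; done
```

```text
tcp_pos: [0.5265, 0.1328, 0.1228]
contact_force: [2.0, -5.7, -0.2]
tcp_pos: [0.5264, 0.133, 0.1228]
contact_force: [1.0, -7.7, 0.4]
```

```bash
python3 -m creep '[{"tx":-0.0004,"ty":0,"tz":0,"yaw":0,"hand":0},{"tx":0,"ty":0,"tz":0,"yaw":0,"hand":0}]' | sed -n '2p;4p'
```

```text
tcp_pos: [0.5264, 0.1332, 0.1228]
contact_force: [1.5, -8.1, -0.6]
```

The force is rising while the motion lags, which means the buffer. I back off slowly and check whether the guard follows.

```bash
for i in 1 2 3; do python3 -m creep '[{"tx":0.001,"ty":0,"tz":0,"yaw":0,"hand":0},{"tx":0.001,"ty":0,"tz":0,"yaw":0,"hand":0},{"tx":0,"ty":0,"tz":0,"yaw":0,"hand":0}]' | sed -n '2p;4p'; done
```

```text
tcp_pos: [0.5266, 0.1319, 0.1228]
contact_force: [1.0, -5.9, -0.6]
tcp_pos: [0.527, 0.1304, 0.1228]
contact_force: [0.1, -3.8, -0.9]
tcp_pos: [0.5278, 0.129, 0.1232]
contact_force: [0.7, 0.1, -0.1]
```

```bash
python3 -m creep '[{"tx":0.003,"ty":0,"tz":0,"yaw":0,"hand":0},{"tx":0.005,"ty":0,"tz":0,"yaw":0,"hand":0},{"tx":0.01,"ty":0,"tz":0,"yaw":0,"hand":0},{"tx":0.01,"ty":0,"tz":0,"yaw":0,"hand":0},{"tx":0.01,"ty":0,"tz":0,"yaw":0,"hand":0},{"tx":0.01,"ty":0,"tz":0,"yaw":0,"hand":0},{"tx":0,"ty":0,"tz":0,"yaw":0,"hand":0},{"tx":0,"ty":0,"tz":0,"yaw":0,"hand":0},{"tx":0,"ty":0,"tz":0,"yaw":0,"hand":0},{"tx":0,"ty":0,"tz":0,"yaw":0,"hand":0},{"tx":0,"ty":0,"tz":0,"yaw":0,"hand":0},{"tx":0,"ty":0,"tz":0,"yaw":0,"hand":0}]'
python3 - <<'E'
from h import *
D=camera_model("side");a=cv2.imread("pics/side0.png");b=camera("side")[:,:,::-1].copy();cv2.imwrite("pics/side9.png",b)
c,s=np.cos(np.radians(8.3)),np.sin(np.radians(8.3));O=np.array([.5155,.2145])-.06*np.array([-s,c])
def st(x,y,z):return [*(O+[c*x-s*y,s*x+c*y]),z]
t=cv2.absdiff(a,b).max(2)
# brightness on the roof's leading edge along the slide: profile at x=0, z=.105
for im in(a,b):
    ys=np.arange(-.02,.14,.005);P=proj(D,[st(-.02,y,.105) for y in ys])
    print([int(im[int(round(v)),int(round(u))].mean()) for u,v in P])
E
```

```text
clock: 24.12
tcp_pos: [0.5338, 0.0812, 0.1229]
orientation: [-2.368, 2.064, -0.0]
contact_force: [-0.4, -0.1, -0.1]
width: 0.0001
finger_force: 0.0
[203, 160, 148, 90, 80, 76, 79, 77, 76, 74, 55, 72, 71, 54, 85, 86, 88, 83, 88, 101, 109, 116, 93, 91, 119, 118, 120, 89, 118, 131, 132, 129]
[134, 150, 172, 192, 193, 191, 192, 192, 192, 192, 192, 195, 194, 192, 192, 192, 191, 188, 189, 181, 181, 182, 180, 180, 181, 176, 186, 199, 157, 114, 80, 79]
```

The roof's leading edge has moved about 0.13 m and stays there with the arm 50 mm clear, so the latch holds.

```bash
python3 -c "
from bench import *
print(sign_off())"
```

```text
the job is handed in; nothing more can be done
None
```

The gear is seated on the arbor, small step up, and let go. The guard is latched shut with nothing touching it, and the job was handed in after about 24 s; no verdict came back. Measured push peaked at about 11 N.

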